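# Sort produce and cutlery into crate and tray

## Robot

A 7-joint arm with a two-finger parallel gripper is mounted at the origin on a cart in front of the work surface, level with it; the furniture and walls round the work are solid. World frame = base frame: x ahead of the robot, y to its left, z up, the work surface at z = 0. Lengths are in m, angles in rad, forces in N, time in s.
With the tool pointing down it reaches from about 0.4 to 0.85 m from the base axis. Payload 6.9 kg.
Tool frame: the origin (TCP) lies at the very end of the fingers, on their centre line; the grasp point (between the pads) lies 19 mm behind it (r.pinch_z is the distance from the TCP to the grasp point, in m); x points along the fingers, z is the direction in which the jaws open and shut, and the axes are right-handed (so a half turn about x gives the same grasp; the last joint's range is limited). The gripper opens to 85 mm and grips with 20 to 120 N. Pads are 22 mm wide; open, the fingers measure 114 mm over their backs; the gripper's body (76 mm by 85 mm) begins 54 mm behind the grasp point. The pads swing forward as they close: fully open they stand 13 mm farther back than shut.
Start: joints at [1.435, 0.507, -0.238, 1.5, 0.126, 1.149, -0.155], TCP at [0.149, -0.607, 0.231] pointing down, gripper open.
Joint ranges: [-3.08, 3.08], [-0.24, 2.05], [-1.43, 1.35], [0, 2.5], [-1.52, 4.66], [0.17, 1.96], [-2.89, 2.89]. Speed limits (rad/s): [2.39, 2.39, 3.14, 3.14, 3.14, 3.14, 3.14].

## Interface

Orientations are given as a unit quaternion [x, y, z, w].
In Python, from plant import r gives the robot as it stands.
- The arm moves only by the tool jog_arm, never from a script. Its argument "steps" is a list of rows, each a list of 2 entries, a list of its own where there are three numbers: the shift along the tool's x, y, z in m, then the turn, a rotation vector about the tool's x, y, z in units of 6 degrees (1.0 is 6 degrees). A call has 1 to 12 rows; each row is the pose to reach, as a shift and turn from the pose commanded when the call began, along the tool's axes at that moment; what a row does not reach only later rows make up. A row lasts 1/10 s, in which the tool goes at most 50 mm and 8.59 degrees, less where a joint would pass 70% of its speed; a pose out of reach is approached as far as the arm can. A call with a gripper value outside its range is refused whole. "fingers" is the opening, from 0 (shut) to 1 (fully open), set as the call begins (left out, the last holds). The fingers move at their own pace and stop on an object; "grip_force" is the grip in N (left out, the last holds). Time passes only in rows, so rows that repeat a pose let the fingers close. It gives the time, the measured TCP pose, the force and the opening at its end, in the units of the state.
- r.sense(): the state, without advancing time (a new reading comes with each control period).
- r.capture(name): name is "scene" or "top" or "wrist"; returns a dict with "img" (480x640x3 uint8, red, green, blue), "vfov" (degrees; the focal length in pixels is half the picture's height over the tangent of half this angle, whatever the lens; pixels are square), "cx", "cy" (the principal point, pixels), "R" (3x3) and "t" (3): a world point X has camera coordinates R X + t; the wrist camera has in their place "tool_from_camera" (4x4, takes a point from camera to tool coordinates, whose origin is the TCP and whose axes are the tool frame's). Camera axes: x right, y down, z forward; pixel columns grow to the right and rows downward; lengths in m; the calibration is good to about 2 mm. A picture is of the moment at which its call begins: read the wrist's pose just before it. There is no depth.
- r.finish_job(): hands the job in, once; it reports no verdict.
The state is a dict: "clock": time; "joint_pos": joint angles; "qd": joint speeds; "effort": joint torques, N m; "eef_pos": TCP position; "orientation": TCP orientation; "ft_force": force on the tool from outside, world axes, zero at the start; "wrist_torque": the same for the moment, N m; "finger_gap": finger opening in m.
Only numpy, scipy, OpenCV 4.12 (cv2) and the standard library are available. Lean on these libraries where they do the work, as an engineer would, in place of code of your own. Each camera call takes 0.05 s, during which the arm holds its last target.

## Task

Tidy the worktop: put the lemon in the bigger bay of the wooden crate and the garlic bulb in its smaller bay, and lay the table fork flat in the long compartment of the white cutlery tray and the teaspoon flat in the middle-sized compartment beside it. Leave the two small steel bowls standing where they are.

Things in the scene. Friction and masses are not known exactly. Their poses are not given: they have to be found in the camera images.
- lemon: yellow lemon lying on its side, 83 x 58 x 58 mm, loose, about 0.13 kg. Origin at the middle of its underside (as it lies at the start), on the worktop; its x axis runs along its length, z up at the start. Grasp it across its y axis (58 mm). It can roll.
- lemon_center (a point): middle of the lemon, 29 mm above its origin; axes as the lemon's
- garlic: whitish garlic bulb standing on its base, about 53 mm across and 52 mm high, loose, about 0.03 kg, roughly round so it can be grasped from any side. Origin at the middle of its underside, z up at the start
- garlic_center (a point): middle of the garlic bulb, 26 mm above its origin; axes as the garlic's
- table_fork: table fork with a red handle lying flat, 195 mm long, 26 mm at its widest, 14 mm high, loose, about 0.04 kg. Origin at the middle of its length, on the worktop; x axis along its length, z up. Grasp it at its middle across its y axis, with the fingertips nearly on the worktop
- teaspoon: teaspoon with a light blue handle lying flat, 138 mm long, 27 mm at its widest, 13 mm high, loose, about 0.02 kg. Origin at the middle of its length, on the worktop; x axis along its length, z up. Grasp it at its middle across its y axis, with the fingertips nearly on the worktop
- crate: open wooden crate, fixed, any yaw, 122 (x) x 218 (y) mm; walls 35 mm high, 6 mm thick, floor 6 mm thick; origin mid-underside on the worktop, z up. A divider as high as the walls makes two bays, both 110 mm in x: bigger bay (lemon) 115 mm in y, its middle at (x, y) = (0, -45.5) mm in the crate's axes; smaller bay (garlic) 85 mm in y, middle at (0, +60.5) mm
- cutlery_tray: open white tray, fixed, any yaw, 228 (x) x 156 (y) mm; walls 30 mm high, 4 mm thick, floor 3 mm thick; origin mid-underside on the worktop, z up. Compartments, all 72 mm in y: long (fork) 220 mm in x, middle at (x, y) = (0, +38) mm in the tray's axes; middle-sized (teaspoon) 160 mm in x, middle at (-30, -38) mm; tiny 56 mm in x, at (+82, -38) mm, stays empty
- small_bowl: small round steel bowl between the things, 72 mm across and 34 mm high, loose; origin at the middle of its underside; a bystander to be left where it stands
- large_bowl: round steel bowl farther from the robot, 80 mm across and 34 mm high, loose; origin at the middle of its underside; a bystander to be left where it stands
Mind the look-alikes: they are no part of the job. Leave any turquoise look-alike of the lemon alone.

How it is judged:
By the outcome, as a careful person would: the job done as asked, in the order asked, and still so for the second after the job is handed in, with the robot touching nothing.
It also fails if it takes over 104 s, if anything falls off the work surface, if the arm or the gripper's body presses on something with over 40 N, if the wrist force passes 120 N, or if a joint passes its speed limit or range.

## Working session

There is one attempt and no reset: what is moved stays moved. The work goes in short steps, Python scripts to look and compute and a tool call to move; the robot and the scene stay as the last step left them, time stands still between calls to the robot, and variables do not carry over. Pictures are saved under pics/ and viewed, and the job is handed in when it is done.

Besides the shell and the picture viewer there is one more tool, called after "Call:" as name(argument=value, ...), one argument or row to a line, values as JSON. jog_arm: Moves the arm, as the interface text tells. Its arguments: {"type":"object","properties":{"steps":{"type":"array"},"fingers":{"type":"number"},"grip_force":{"type":"number"}},"required":["steps"]}

```bash
ls; mkdir -p pics; python3 - <<'E'
from plant import r
import cv2
s=r.sense()
for k,v in s.items(): print(k,v)
for n in ("scene","top","wrist"):
    c=r.capture(n); cv2.imwrite(f"pics/{n}0.png",c["img"][:,:,::-1])
    print(n,{k:v for k,v in c.items() if k!="img"})
print(r.pinch_z)
E
```

```text
pics
clock 0.0
joint_pos [ 1.43552009  0.50833825 -0.23750269  1.50114852  0.12569616  1.14887566
 -0.15480197]
qd [ 0.00053521  0.00058427 -0.00104233  0.00067419 -0.0003228   0.0010328
 -0.00064968]
effort [ 9.33145384e-05 -6.20600510e+01 -2.18694940e+00 -2.49658746e+01
  1.27199720e-02  1.18878263e-02  2.47968592e-05]
eef_pos [ 0.14882997 -0.60650338  0.23042322]
orientation [ 0.43671109  0.55693293 -0.43595522  0.55592461]
ft_force [-0.35116013  1.10713037  0.31478327]
wrist_torque [ 0.02653329 -0.03198138 -0.04932899]
finger_gap 0.08540730606103261
scene {'vfov': 43.71061561128348, 'cx': 307.1413861923349, 'cy': 253.7935001274421, 'R': array([[-0.80384302, -0.59453234, -0.01917562],
       [-0.37207433,  0.52769547, -0.76360865],
       [ 0.46410892, -0.60668673, -0.64539455]]), 't': array([0.4217371 , 0.22145204, 1.08095636])}
top {'vfov': 51.58641492290624, 'cx': 311.06347793567784, 'cy': 249.74110541821477, 'R': array([[-0.00943565, -0.99922223,  0.03828707],
       [-0.99589782,  0.00594465, -0.0902895 ],
       [ 0.08999167, -0.03898194, -0.99517933]]), 't': array([-0.01503722,  0.52509338,  0.97438534])}
wrist {'vfov': 59.165420206754845, 'cx': 321.82943934123364, 'cy': 234.93184058469294, 'tool_from_camera': array([[-5.15865741e-04, -2.68227968e-01,  9.63355329e-01,
        -1.43162389e-01],
       [-1.40480327e-04, -9.63355429e-01, -2.68228071e-01,
         6.82710088e-02],
       [ 9.99999857e-01, -2.73702145e-04,  4.59281309e-04,
         1.55544645e-03],
       [ 0.00000000e+00,  0.00000000e+00,  0.00000000e+00,
         1.00000000e+00]])}
0.0187
```

View pics/top0.png

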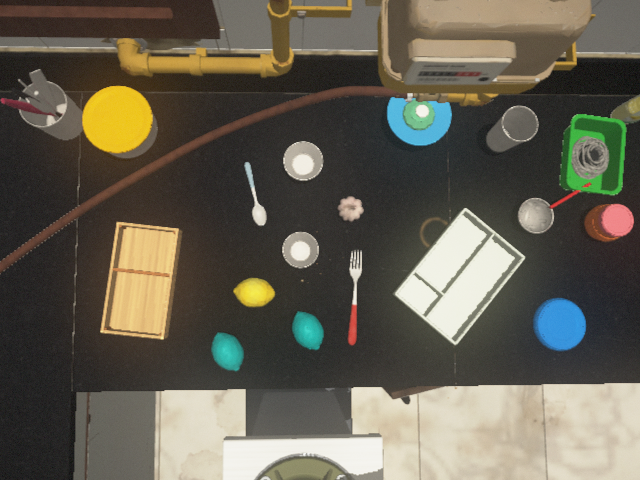

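View pics/scene0.png

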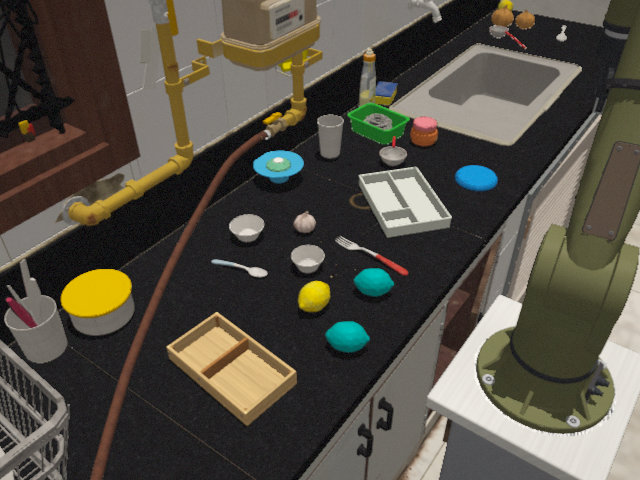

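View pics/wrist0.png

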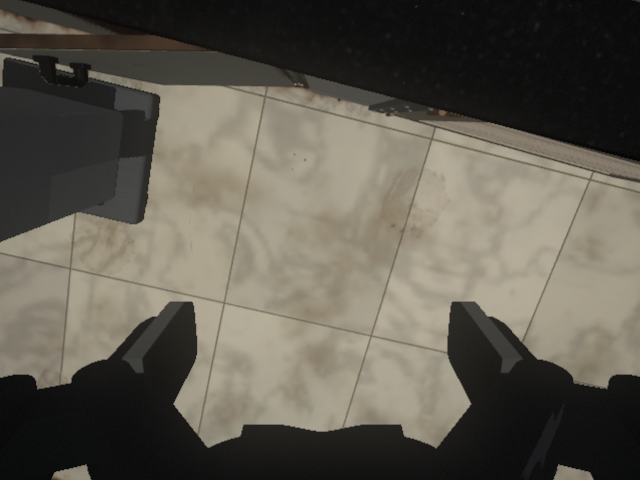

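The yellow lemon is at (255,292) in the top view. What could be mistaken for it: turquoise lemons at (307,330) and (228,352), and the yellow tub lid at (119,120). The garlic is at (350,208), the fork runs (355,250)–(352,343), and the teaspoon (248,165)–(260,223). The second spoon, red and in a bowl at (560,200), isn't ours. The bowls are at (303,160) and (300,250). Next I'll take closer crops.

```bash
cat > h.py <<'E'
import numpy as np, cv2
def K(c):
    f=240/np.tan(np.radians(c["vfov"])/2); return np.array([[f,0,c["cx"]],[0,f,c["cy"]],[0,0,1]])
def bp(c,uv,z):
    k=K(c); R=c["R"];t=c["t"]
    uv=np.atleast_2d(uv).astype(float)
    d=np.c_[uv,np.ones(len(uv))]@np.linalg.inv(k).T@R   # R^T d
    o=-R.T@t
    s=(z-o[2])/d[:,2]
    return o+s[:,None]*d
def pr(c,X):
    X=np.atleast_2d(X); q=(X@c["R"].T+c["t"])@K(c).T
    return q[:,:2]/q[:,2:]
E
python3 - <<'E'
from plant import r
import cv2
from h import *
c=r.capture("top"); im=c["img"][:,:,::-1]
def crop(n,x0,y0,w,h,s): cv2.imwrite(f"pics/{n}.png",cv2.resize(im[y0:y0+h,x0:x0+w],None,fx=s,fy=s,interpolation=cv2.INTER_CUBIC))
crop("c1",90,210,190,140,4); crop("c2",380,195,160,150,4); crop("c3",230,130,150,110,5);crop("c4",210,230,160,150,4)
for n,p in dict(lemon=(255,292),garlic=(350,208),fork=(354,297),spoon=(256,195),b1=(303,160),b2=(300,250),crate=(142,281),tray=(460,276)).items(): print(n,bp(c,p,0.02).round(3))
E
```

```text
lemon [[0.441 0.093 0.02 ]]
garlic [[ 0.61 -0.1   0.02]]
fork [[ 0.43  -0.105  0.02 ]]
spoon [[0.638 0.092 0.02 ]]
b1 [[ 0.71  -0.004  0.02 ]]
b2 [[0.525 0.003 0.02 ]]
crate [[0.465 0.317 0.02 ]]
tray [[ 0.47  -0.322  0.02 ]]
```

View pics/c1.png

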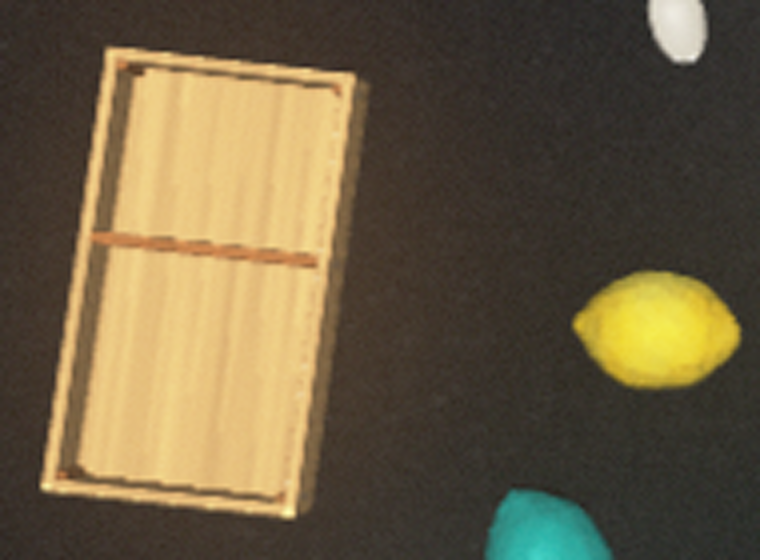

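View pics/c2.png

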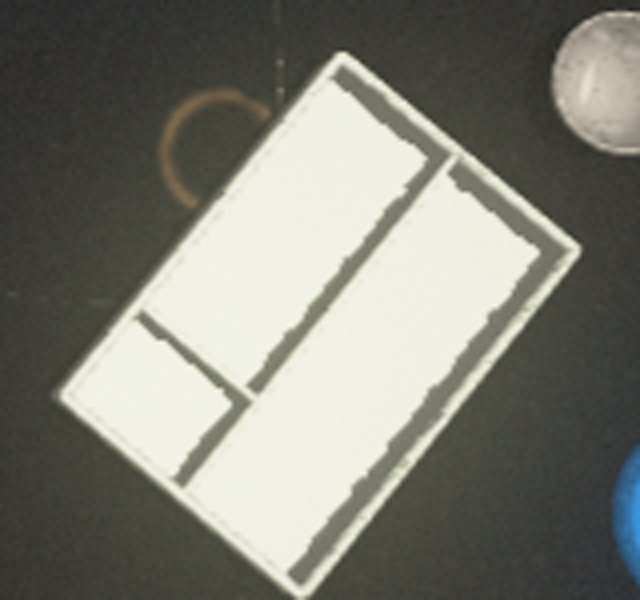

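View pics/c3.png

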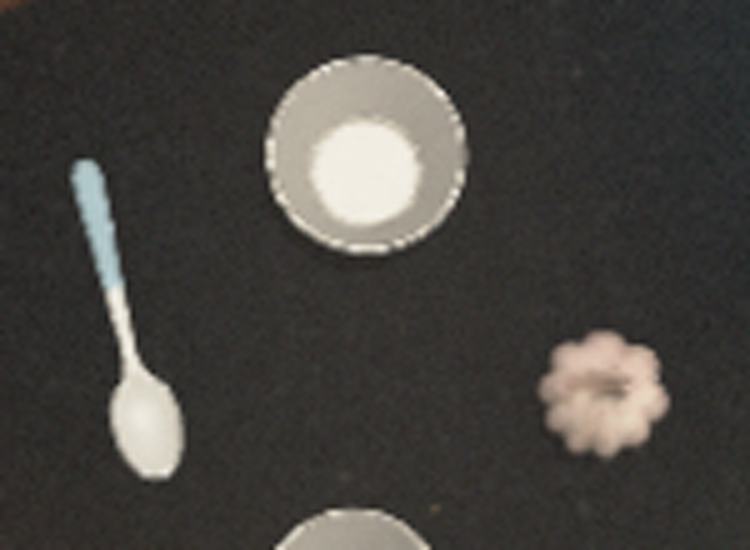

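View pics/c4.png

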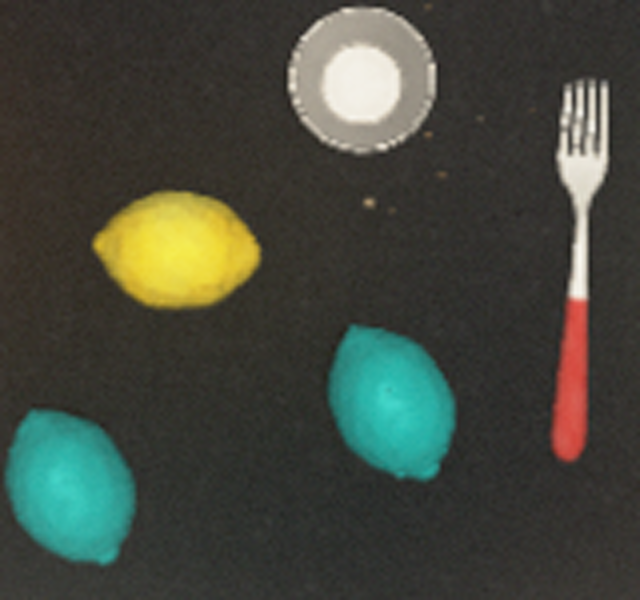

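```bash
python3 - <<'E'
from plant import r
import cv2, json
from h import *
from scipy.optimize import least_squares
c=r.capture("top"); im=c["img"]
def px(P,x0,y0,s): return (np.array(P,float)+.5)/s-.5+[x0,y0]
def fit(model,uv,p0):
    def X(p):
        ca,sa=np.cos(p[2]),np.sin(p[2]); m=np.array(model)
        return np.c_[p[0]+ca*m[:,0]-sa*m[:,1],p[1]+sa*m[:,0]+ca*m[:,1],m[:,2]]
    s=least_squares(lambda p:(pr(c,X(p))-uv).ravel(),p0); print(s.x.round(4),"yaw deg",np.degrees(s.x[2]).round(2),"res px",s.fun.reshape(-1,2).round(2).tolist()); return s.x
# crate: +y up image, +x right
cr=[[-.061,.109,.035],[.061,.109,.035],[.061,-.109,.035],[-.061,-.109,.035]]
C=fit(cr,px([(108,48),(355,75),(295,515),(45,490)],90,210,4),[.46,.32,-1.6])
tr=[[-.114,-.078,.03],[-.114,.078,.03],[.114,.078,.03],[.114,-.078,.03]]
T=fit(tr,px([(342,55),(580,250),(303,598),(60,395)],380,195,4),[.47,-.32,3.14*.8])
hsv=cv2.cvtColor(im,cv2.COLOR_RGB2HSV)
def blob(mask,name,box,z):
    x0,y0,x1,y1=box; m=np.zeros_like(mask); m[y0:y1,x0:x1]=mask[y0:y1,x0:x1]
    n,l,st,ce=cv2.connectedComponentsWithStats(m); i=1+st[1:,4].argmax()
    ys,xs=np.nonzero(l==i); P=bp(c,np.c_[xs,ys],z)[:,:2]
    (cx,cy),(w,h),a=cv2.minAreaRect((P*1000).astype(np.float32))
    u=np.linalg.eigh(np.cov(P.T))[1][:,1]
    print(name,"centroid",P.mean(0).round(4),"rect",round(cx,1),round(cy,1),round(w,1),round(h,1),"pca deg",np.degrees(np.arctan2(u[1],u[0])).round(1),st[i])
g=im.max(2)
blob((hsv[...,1]>120).astype(np.uint8),"lemon",(228,270,285,312),.029)
blob((g>90).astype(np.uint8),"garlic",(330,190,370,230),.026)
blob((g>90).astype(np.uint8),"fork",(342,240,372,352),.006)
blob((g>90).astype(np.uint8),"spoon",(238,155,272,232),.006)
blob((g>90).astype(np.uint8),"bowlS",(278,228,326,272),.034)
blob((g>90).astype(np.uint8),"bowlL",(278,136,328,186),.034)
s=r.sense(); print(s["orientation"],s["eef_pos"],s["clock"])
E
```

```text
[ 0.4676  0.3161 -1.6862] yaw deg -96.61 res px [[-0.12, -0.52], [0.17, -0.46], [0.44, 0.62], [-0.48, 0.31]]
[ 0.4711 -0.3188  2.4307] yaw deg 139.27 res px [[0.06, -0.59], [-0.06, 0.08], [-0.21, 0.31], [0.2, 0.18]]
lemon centroid [0.4409 0.0949] rect 440.9 94.6 63.9 71.2 pca deg 85.7 [233 278  42  30 940]
garlic centroid [ 0.609  -0.0992] rect 608.9 -99.1 49.6 51.1 pca deg 86.9 [338 196  26  26 485]
fork centroid [ 0.4337 -0.1065] rect 429.4 -107.6 24.8 193.0 pca deg 176.3 [348 250  14  96 705]
spoon centroid [0.6315 0.0941] rect 644.4 93.5 135.8 29.2 pca deg -166.4 [244 162  23  64 478]
bowlS centroid [0.5246 0.0031] rect 523.8 3.2 71.6 71.9 pca deg 79.0 [ 282  232   37   37 1082]
bowlL centroid [ 0.7052 -0.0036] rect 705.5 -4.1 80.9 80.5 pca deg 167.1 [ 283  141   41   40 1275]
[ 0.43653661  0.55668091 -0.43612576  0.55618025] [ 0.14894824 -0.60674396  0.23085565] 0.25
```

```bash
python3 - <<'E'
from plant import r
import cv2
from h import *
c=r.capture("top"); s=r.capture("scene")
im=cv2.resize(s["img"][90:480,40:340,::-1],None,fx=1.5,fy=1.5); cv2.imwrite("pics/hose.png",im)
# scene hose polyline
H=np.array([(270,130),(245,145),(222,172),(205,212),(190,257),(170,310),(150,358),(130,400),(110,440),(92,480)],float)
yy=np.arange(130,480); xx=np.interp(yy,H[:,1],H[:,0])
for uv in [(40,243),(80,215),(120,190),(160,165),(200,140),(250,117),(300,100),(350,91)]:
    best=min(((np.min(np.hypot(*(pr(s,bp(c,uv,z))[0]-np.c_[xx,yy]).T)),z) for z in np.arange(0,.5,.005)))
    print(uv,best,bp(c,uv,best[1]).round(3))
o=s; R=s["R"]; print("scene cam",-R.T@s["t"],"top cam",-c["R"].T@c["t"])
Rt=__import__("scipy.spatial.transform",fromlist=["Rotation"]).Rotation.from_quat(r.sense()["orientation"]).as_matrix(); print(Rt.round(3))
E
```

```text
(40, 243) (np.float64(2.359097881509343), np.float64(0.0)) [[0.544 0.528 0.   ]]
(80, 215) (np.float64(10.700423934246784), np.float64(0.0)) [[0.601 0.45  0.   ]]
(120, 190) (np.float64(14.524189509423872), np.float64(0.0)) [[0.653 0.371 0.   ]]
(160, 165) (np.float64(16.47251704630048), np.float64(0.0)) [[0.705 0.291 0.   ]]
(200, 140) (np.float64(17.257295077816334), np.float64(0.0)) [[0.758 0.209 0.   ]]
(250, 117) (np.float64(11.527943898112369), np.float64(0.0)) [[0.808 0.106 0.   ]]
(300, 100) (np.float64(1.3224663969012065), np.float64(0.0)) [[0.845 0.    0.   ]]
(350, 91) (np.float64(0.34721823439894645), np.float64(0.125)) [[ 0.813 -0.091  0.125]]
scene cam [-0.08027445  0.78967899  0.8748331 ] top cam [0.4351109  0.01983641 1.0176743 ]
[[-0.     0.971  0.238]
 [ 0.     0.238 -0.971]
 [-1.    -0.    -0.   ]]
```

View pics/hose.png

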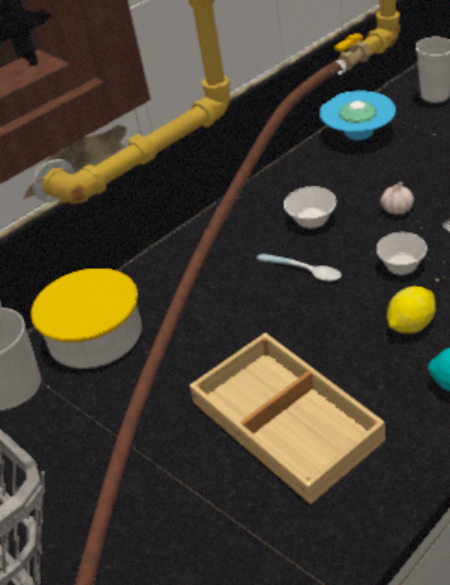

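```bash
cat >> h.py <<'E'
from scipy.spatial.transform import Rotation as Ro
def plan(s,xyz,yaw):
    R=Ro.from_quat(s["orientation"]).as_matrix()
    d=R.T@(np.array(xyz)-s["eef_pos"])
    y=np.radians(yaw); x_=np.array([0,0,-1.]); z_=np.array([np.cos(y),np.sin(y),0]); T=np.c_[x_,np.cross(z_,x_),z_]
    rv=Ro.from_matrix(R.T@T).as_rotvec(degrees=True)/6
    return d.round(4).tolist(),rv.round(2).tolist()
def st(s):
    R=Ro.from_quat(s["orientation"]).as_matrix()
    print("t",round(s["clock"],2),"tcp",np.round(s["eef_pos"],4),"jaw",np.degrees(np.arctan2(R[1,2],R[0,2])).round(1),"tilt",np.degrees(np.arccos(min(1,-R[2,0]))).round(2),"gap",round(s["finger_gap"],4),"F",np.round(s["ft_force"],1),"q",np.round(s["joint_pos"],2))
E
cat > g.py <<'E'
import sys
from plant import r
from h import *
s=r.sense(); st(s)
for a in sys.argv[1:]:
    v=[float(q) for q in a.split(",")]; print(a,plan(s,v[:3],v[3]))
E
python3 g.py .5,-.25,.2,-30
```

```text
t 0.35 tcp [ 0.149  -0.6069  0.2311] jaw -76.2 tilt 0.03 gap 0.0855 F [-0.   0.5  0.4] q [ 1.44  0.51 -0.24  1.5   0.13  1.15 -0.15]
.5,-.25,.2,-30 ([0.0312, 0.426, -0.2629], [-7.7, -0.0, -0.0])
```

Call:
jog_arm(
  steps=[
    [[0.03,0.426,-0.263],[-7.7,0,0]],
    [[0.03,0.426,-0.263],[-7.7,0,0]],
    [[0.03,0.426,-0.263],[-7.7,0,0]],
    [[0.03,0.426,-0.263],[-7.7,0,0]],
    [[0.03,0.426,-0.263],[-7.7,0,0]],
    [[0.03,0.426,-0.263],[-7.7,0,0]],
    [[0.03,0.426,-0.263],[-7.7,0,0]],
    [[0.03,0.426,-0.263],[-7.7,0,0]],
    [[0.03,0.426,-0.263],[-7.7,0,0]],
    [[0.03,0.426,-0.263],[-7.7,0,0]],
    [[0.03,0.426,-0.263],[-7.7,0,0]],
    [[0.03,0.426,-0.263],[-7.7,0,0]],
  ],
  fingers=1,
  grip_force=30,
)

```text
clock: 1.55
eef_pos: [0.5009, -0.2483, 0.2012]
orientation: [0.182, 0.683, -0.182, 0.683]
ft_force: [-0.9, -0.6, -0.1]
finger_gap: 0.0855
```

```bash
python3 g.py .441,.095,.15,-4
```

```text
t 1.55 tcp [ 0.5009 -0.2483  0.2012] jaw -29.8 tilt 0.03 gap 0.0855 F [-0.9 -0.6 -0.1] q [ 0.76  0.46 -0.51  1.72  0.26  1.03 -0.37]
.441,.095,.15,-4 ([0.0513, 0.2682, -0.2225], [-4.3, -0.0, -0.0])
```

Call:
jog_arm(
  steps=[
    [[0.051,0.268,-0.222],[-4.3,0,0]],
    [[0.051,0.268,-0.222],[-4.3,0,0]],
    [[0.051,0.268,-0.222],[-4.3,0,0]],
    [[0.051,0.268,-0.222],[-4.3,0,0]],
    [[0.051,0.268,-0.222],[-4.3,0,0]],
    [[0.051,0.268,-0.222],[-4.3,0,0]],
    [[0.051,0.268,-0.222],[-4.3,0,0]],
    [[0.051,0.268,-0.222],[-4.3,0,0]],
    [[0.051,0.268,-0.222],[-4.3,0,0]],
    [[0.051,0.268,-0.222],[-4.3,0,0]],
  ],
)

```text
clock: 2.55
eef_pos: [0.4421, 0.0908, 0.1503]
orientation: [0.027, 0.707, -0.028, 0.707]
ft_force: [0.4, -0.8, 0.4]
finger_gap: 0.0852
```

```bash
python3 g.py .441,.095,.009,-4; python3 - <<'E'
from plant import r
from h import *
s=r.sense(); w=r.capture("wrist"); cv2.imwrite("pics/w1.png",w["img"][:,:,::-1])
T=np.eye(4);T[:3,:3]=Ro.from_quat(s["orientation"]).as_matrix();T[:3,3]=s["eef_pos"]
M=np.linalg.inv(T@w["tool_from_camera"]); w["R"]=M[:3,:3];w["t"]=M[:3,3]
h=cv2.cvtColor(w["img"],cv2.COLOR_RGB2HSV); m=((h[...,1]>120)&(h[...,0]<40)&(h[...,0]>18)).astype(np.uint8)
n,l,q,ce=cv2.connectedComponentsWithStats(m); i=1+q[1:,4].argmax(); print(q[i])
ys,xs=np.nonzero(l==i); P=bp(w,np.c_[xs,ys],.029)[:,:2]; print(P.mean(0), cv2.minAreaRect((P*1000).astype(np.float32)))
u=np.linalg.eigh(np.cov(P.T))[1][:,1]; print(np.degrees(np.arctan2(u[1],u[0])))
E
```

```text
t 2.55 tcp [0.4421 0.0908 0.1503] jaw -4.4 tilt 0.08 gap 0.0852 F [ 0.4 -0.8  0.4] q [ 0.23  0.39 -0.67  2.05  0.34  0.81 -0.71]
.441,.095,.009,-4 ([0.1413, 0.0043, -0.0015], [-0.06, 0.0, 0.01])
[ 273  155   92  128 8670]
[0.44120319 0.0934845 ] ((441.1809387207031, 92.33552551269531), (68.31918334960938, 68.65483856201172), 38.59251022338867)
85.28056207850948
```

View pics/w1.png

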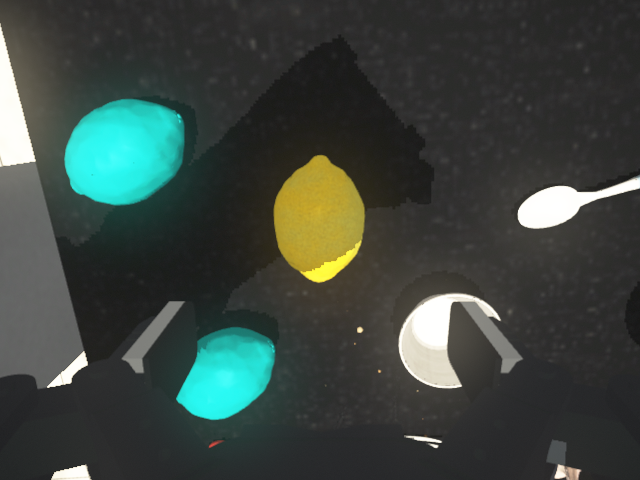

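Wrist view: the yellow lemon at (320,218) is centred between the pads. The turquoise ones, at (125,150) and (230,372), are clear of the fingers. Going down to grasp.

Call:
jog_arm(
  steps=[
    [[0.04,0.003,-0.001],[0,0,0]],
    [[0.08,0.003,-0.001],[0,0,0]],
    [[0.11,0.003,-0.001],[0,0,0]],
    [[0.13,0.003,-0.001],[0,0,0]],
    [[0.142,0.003,-0.001],[0,0,0]],
    [[0.142,0.003,-0.001],[0,0,0]],
    [[0.142,0.003,-0.001],[0,0,0]],
  ],
)

```text
clock: 3.3
eef_pos: [0.4414, 0.0949, 0.0085]
orientation: [0.027, 0.707, -0.027, 0.707]
ft_force: [-0.1, 0.1, -0.9]
finger_gap: 0.0851
```

Call:
jog_arm(
  steps=[
    [[0,0,0],[0,0,0]],
    [[0,0,0],[0,0,0]],
    [[0,0,0],[0,0,0]],
    [[0,0,0],[0,0,0]],
    [[0,0,0],[0,0,0]],
    [[0,0,0],[0,0,0]],
    [[0,0,0],[0,0,0]],
    [[0,0,0],[0,0,0]],
  ],
  fingers=0,
  grip_force=30,
)

```text
clock: 4.1
eef_pos: [0.4416, 0.0958, 0.0094]
orientation: [0.026, 0.706, -0.026, 0.707]
ft_force: [-1.2, -2.1, 9.0]
finger_gap: 0.0552
```

```bash
python3 - <<'E'
from h import *
for n,p,pts in [("crate",(0.4676,0.3161,-1.6862),[(0,-.0455),(0,.0605)]),("tray",(.4711,-.3188,2.4307),[(0,.038),(-.03,-.038)])]:
    ca,sa=np.cos(p[2]),np.sin(p[2])
    for x,y in pts: print(n,(p[0]+ca*x-sa*y).round(4),(p[1]+sa*x+ca*y).round(4))
E
python3 g.py .441,.094,.15,-4.4
```

```text
crate 0.4224 0.3213
crate 0.5277 0.3091
tray 0.4463 -0.3476
tray 0.5186 -0.3096
t 4.1 tcp [0.4416 0.0958 0.0094] jaw -4.2 tilt 0.12 gap 0.0552 F [-1.2 -2.1  9. ] q [ 0.03  0.61 -0.45  2.2   0.61  0.45 -0.98]
.441,.094,.15,-4.4 ([-0.1406, -0.0019, -0.0002], [0.03, 0.02, 0.0])
```

Call:
jog_arm(
  steps=[
    [[-0.03,0,0],[0,0,0]],
    [[-0.07,0,0],[0,0,0]],
    [[-0.1,0,0],[0,0,0]],
    [[-0.1,0,0],[0,0,0]],
  ],
)

```text
clock: 4.5
eef_pos: [0.443, 0.0968, 0.1119]
orientation: [0.027, 0.704, -0.026, 0.709]
ft_force: [0.8, -1.0, -1.8]
finger_gap: 0.0558
```

```bash
python3 g.py .4224,.3213,.11,-6.6
```

```text
t 4.5 tcp [0.443  0.0968 0.1119] jaw -4.2 tilt 0.39 gap 0.0558 F [ 0.8 -1.  -1.8] q [ 0.19  0.45 -0.64  2.1   0.41  0.71 -0.8 ]
.4224,.3213,.11,-6.6 ([0.002, 0.2224, -0.0371], [0.39, 0.06, -0.02])
```

Call:
jog_arm(
  steps=[
    [[0.002,0.04,-0.007],[0.1,0,0]],
    [[0.002,0.08,-0.014],[0.2,0,0]],
    [[0.002,0.12,-0.02],[0.39,0.06,0]],
    [[0.002,0.16,-0.027],[0.39,0.06,0]],
    [[0.002,0.2,-0.034],[0.39,0.06,0]],
    [[0.002,0.223,-0.037],[0.39,0.06,0]],
    [[0.002,0.223,-0.037],[0.39,0.06,0]],
    [[0.002,0.223,-0.037],[0.39,0.06,0]],
    [[0.002,0.223,-0.037],[0.39,0.06,0]],
  ],
)

```text
clock: 5.4
eef_pos: [0.4205, 0.3196, 0.1057]
orientation: [0.04, 0.708, -0.041, 0.704]
ft_force: [0.5, 0.1, -2.2]
finger_gap: 0.0553
```

```bash
python3 g.py .4224,.3213,.018,-6.6
```

```text
t 5.4 tcp [0.4205 0.3196 0.1057] jaw -6.6 tilt 0.4 gap 0.0553 F [ 0.5  0.1 -2.2] q [-0.3   0.55 -0.6   1.91  0.41  0.81 -1.24]
.4224,.3213,.018,-6.6 ([0.0877, 0.002, 0.0023], [-0.0, -0.06, 0.02])
```

Call:
jog_arm(
  steps=[
    [[0.03,0.002,0.002],[0,0,0]],
    [[0.055,0.002,0.002],[0,0,0]],
    [[0.075,0.002,0.002],[0,0,0]],
    [[0.086,0.002,0.002],[0,0,0]],
    [[0.087,0.002,0.002],[0,0,0]],
    [[0.087,0.002,0.002],[0,0,0]],
  ],
)

```text
clock: 6.0
eef_pos: [0.4225, 0.3228, 0.0197]
orientation: [0.041, 0.708, -0.041, 0.704]
ft_force: [-0.5, -0.1, -1.8]
finger_gap: 0.0552
```

Call:
jog_arm(
  steps=[
    [[0,0,0],[0,0,0]],
    [[0,0,0],[0,0,0]],
    [[0,0,0],[0,0,0]],
    [[0,0,0],[0,0,0]],
    [[0,0,0],[0,0,0]],
  ],
  fingers=0.83,
)

```text
clock: 6.5
eef_pos: [0.4222, 0.3232, 0.0195]
orientation: [0.041, 0.708, -0.04, 0.704]
ft_force: [-0.3, -0.8, -0.3]
finger_gap: 0.0712
```

Call:
jog_arm(
  steps=[
    [[-0.02,0,0],[0,0,0]],
    [[-0.05,0,0],[0,0,0]],
    [[-0.1,0,0],[0,0,0]],
    [[-0.13,0,0],[0,0,0]],
    [[-0.13,0,0],[0,0,0]],
  ],
)

```text
clock: 7.0
eef_pos: [0.4245, 0.325, 0.1535]
orientation: [0.042, 0.706, -0.039, 0.706]
ft_force: [0.9, -0.8, 0.4]
finger_gap: 0.0708
```

```bash
python3 g.py .5,.11,.15,0; python3 - <<'E'
from plant import r
import cv2
c=r.capture("scene")["img"][:,:,::-1]; cv2.imwrite("pics/s1.png",cv2.resize(c[200:450,100:450],None,fx=2,fy=2))
E
```

```text
t 7.0 tcp [0.4245 0.325  0.1535] jaw -6.6 tilt 0.3 gap 0.0708 F [ 0.9 -0.8  0.4] q [-0.27  0.5  -0.64  1.85  0.37  0.91 -1.19]
.5,.11,.15,0 ([0.0023, -0.205, 0.0996], [-1.09, -0.01, -0.05])
```

View pics/s1.png

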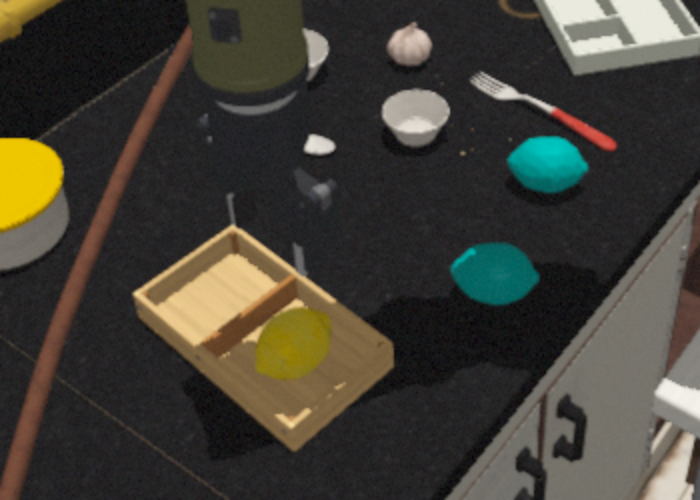

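The lemon lies in the bigger bay (about (292,343) in the crop). The garlic is next, with the jaw at yaw 80° so it already lines up for the small bay.

```bash
python3 g.py .609,-.099,.13,80
```

```text
t 7.05 tcp [0.4238 0.3238 0.1512] jaw -6.6 tilt 0.23 gap 0.0712 F [ 0.5 -0.8 -0.9] q [-0.27  0.5  -0.64  1.85  0.37  0.91 -1.19]
.609,-.099,.13,80 ([0.0195, -0.3989, 0.2324], [-14.43, -0.0, -0.04])
```

Call:
jog_arm(
  steps=[
    [[0.02,-0.399,0.232],[-14.4,0,0]],
    [[0.02,-0.399,0.232],[-14.4,0,0]],
    [[0.02,-0.399,0.232],[-14.4,0,0]],
    [[0.02,-0.399,0.232],[-14.4,0,0]],
    [[0.02,-0.399,0.232],[-14.4,0,0]],
    [[0.02,-0.399,0.232],[-14.4,0,0]],
    [[0.02,-0.399,0.232],[-14.4,0,0]],
    [[0.02,-0.399,0.232],[-14.4,0,0]],
    [[0.02,-0.399,0.232],[-14.4,0,0]],
    [[0.02,-0.399,0.232],[-14.4,0,0]],
    [[0.02,-0.399,0.232],[-14.4,0,0]],
    [[0.02,-0.399,0.232],[-14.4,0,0]],
  ],
  fingers=1,
)

```text
clock: 8.25
eef_pos: [0.6069, -0.0983, 0.1267]
orientation: [-0.451, 0.544, 0.456, 0.541]
ft_force: [-0.1, 0.8, 0.2]
finger_gap: 0.0855
```

```bash
python3 g.py .609,-.099,.007,80; python3 - <<'E'
from plant import r
from h import *
s=r.sense(); w=r.capture("wrist"); cv2.imwrite("pics/w2.png",w["img"][:,:,::-1])
T=np.eye(4);T[:3,:3]=Ro.from_quat(s["orientation"]).as_matrix();T[:3,3]=s["eef_pos"]
M=np.linalg.inv(T@w["tool_from_camera"]); w["R"]=M[:3,:3];w["t"]=M[:3,3]
print(pr(w,[.609,-.099,.026]))
E
```

```text
t 8.25 tcp [ 0.6069 -0.0983  0.1267] jaw 79.7 tilt 0.49 gap 0.0855 F [-0.1  0.8  0.2] q [ 0.69  0.77 -1.03  1.65  0.71  1.14  0.86]
.609,-.099,.007,80 ([0.1196, -0.0032, -0.0004], [-0.05, 0.01, -0.08])
[[323.51296951 238.26494334]]
```

View pics/w2.png

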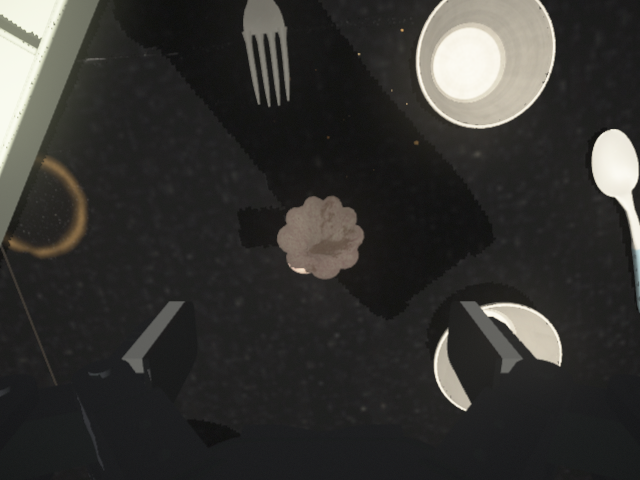

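The garlic is at (321,238), within 3 px of the prediction. Going down.

Call:
jog_arm(
  steps=[
    [[0.04,-0.003,0],[0,0,0]],
    [[0.075,-0.003,0],[0,0,0]],
    [[0.1,-0.003,0],[0,0,0]],
    [[0.115,-0.003,0],[0,0,0]],
    [[0.119,-0.003,0],[0,0,0]],
    [[0.119,-0.003,0],[0,0,0]],
  ],
)

```text
clock: 8.9
eef_pos: [0.6102, -0.0991, 0.0094]
orientation: [-0.452, 0.544, 0.456, 0.541]
ft_force: [-0.6, -0.1, 0.7]
finger_gap: 0.0854
```

Call:
jog_arm(
  steps=[
    [[0,0,0],[0,0,0]],
    [[0,0,0],[0,0,0]],
    [[0,0,0],[0,0,0]],
    [[0,0,0],[0,0,0]],
    [[0,0,0],[0,0,0]],
    [[0,0,0],[0,0,0]],
    [[0,0,0],[0,0,0]],
    [[0,0,0],[0,0,0]],
  ],
  fingers=0,
  grip_force=20,
)

```text
clock: 9.7
eef_pos: [0.6107, -0.1003, 0.0104]
orientation: [-0.453, 0.544, 0.455, 0.541]
ft_force: [-0.6, -1.0, 6.9]
finger_gap: 0.0502
```

Call:
jog_arm(
  steps=[
    [[-0.03,0,0],[0,0,0]],
    [[-0.07,0,0],[0,0,0]],
    [[-0.12,0,0],[0,0,0]],
    [[-0.12,0,0],[0,0,0]],
  ],
)

```text
clock: 10.1
eef_pos: [0.6143, -0.0989, 0.1361]
orientation: [-0.455, 0.541, 0.453, 0.544]
ft_force: [0.8, -0.4, 0.4]
finger_gap: 0.0499
```

```bash
python3 g.py .5277,.3091,.12,83.4
```

```text
t 10.1 tcp [ 0.6143 -0.0989  0.1361] jaw 79.9 tilt 0.26 gap 0.0499 F [ 0.8 -0.4  0.4] q [ 0.69  0.77 -1.03  1.64  0.71  1.15  0.87]
.5277,.3091,.12,83.4 ([0.016, 0.1572, 0.3863], [-0.59, 0.01, 0.04])
```

Call:
jog_arm(
  steps=[
    [[0,0.016,0.038],[-0.1,0,0]],
    [[0.01,0.032,0.077],[-0.2,0,0]],
    [[0.016,0.048,0.116],[-0.3,0,0]],
    [[0.016,0.064,0.155],[-0.4,0,0]],
    [[0.016,0.08,0.194],[-0.5,0,0]],
    [[0.016,0.096,0.233],[-0.6,0,0]],
    [[0.016,0.112,0.272],[-0.6,0,0]],
    [[0.016,0.128,0.311],[-0.6,0,0]],
    [[0.016,0.143,0.35],[-0.6,0,0]],
    [[0.016,0.157,0.386],[-0.6,0,0]],
    [[0.016,0.157,0.386],[-0.6,0,0]],
    [[0.016,0.157,0.386],[-0.6,0,0]],
  ],
)

```text
clock: 11.3
eef_pos: [0.5235, 0.3084, 0.1138]
orientation: [-0.47, 0.529, 0.473, 0.526]
ft_force: [0.1, -0.3, -0.0]
finger_gap: 0.0501
```

```bash
python3 g.py .5277,.3091,.019,83.4
```

```text
t 11.3 tcp [0.5235 0.3084 0.1138] jaw 83.6 tilt 0.34 gap 0.0501 F [ 0.1 -0.3 -0. ] q [-0.02  0.76 -0.98  1.69  0.7   1.08  0.24]
.5277,.3091,.019,83.4 ([0.0948, -0.0046, 0.0011], [0.03, 0.0, -0.06])
```

Call:
jog_arm(
  steps=[
    [[0.03,-0.0045,0.001],[0,0,0]],
    [[0.06,-0.0045,0.001],[0,0,0]],
    [[0.08,-0.0045,0.001],[0,0,0]],
    [[0.092,-0.0045,0.001],[0,0,0]],
    [[0.095,-0.0045,0.001],[0,0,0]],
    [[0.095,-0.0045,0.001],[0,0,0]],
  ],
)

```text
clock: 11.9
eef_pos: [0.5285, 0.3073, 0.0188]
orientation: [-0.469, 0.529, 0.472, 0.526]
ft_force: [0.2, 0.9, 0.1]
finger_gap: 0.05
```

Call:
jog_arm(
  steps=[
    [[0,0,0],[0,0,0]],
    [[0,0,0],[0,0,0]],
    [[0,0,0],[0,0,0]],
    [[0,0,0],[0,0,0]],
    [[0,0,0],[0,0,0]],
  ],
  fingers=0.78,
)

```text
clock: 12.4
eef_pos: [0.5282, 0.3079, 0.0189]
orientation: [-0.469, 0.529, 0.472, 0.526]
ft_force: [-0.3, -1.0, -0.3]
finger_gap: 0.0664
```

Call:
jog_arm(
  steps=[
    [[-0.02,0,0],[0,0,0]],
    [[-0.05,0,0],[0,0,0]],
    [[-0.1,0,0],[0,0,0]],
    [[-0.14,0,0],[0,0,0]],
    [[-0.14,0,0],[0,0,0]],
  ],
)

```text
clock: 12.9
eef_pos: [0.5304, 0.3106, 0.1645]
orientation: [-0.469, 0.526, 0.472, 0.529]
ft_force: [0.2, -0.4, -0.1]
finger_gap: 0.0666
```

```bash
python3 g.py .5,-0.05,.15,85; python3 - <<'E'
from plant import r
import cv2
c=r.capture("scene")["img"][:,:,::-1]; cv2.imwrite("pics/s2.png",cv2.resize(c[200:450,100:450],None,fx=2,fy=2))
c=r.capture("wrist")["img"][:,:,::-1]; cv2.imwrite("pics/w3.png",c)
E
```

```text
t 12.9 tcp [0.5304 0.3106 0.1645] jaw 83.5 tilt 0.36 gap 0.0666 F [ 0.2 -0.4 -0.1] q [-0.    0.71 -1.01  1.62  0.64  1.17  0.3 ]
.5,-0.05,.15,85 ([0.0122, -0.0108, -0.3618], [-0.25, 0.06, 0.0])
```

View pics/s2.png

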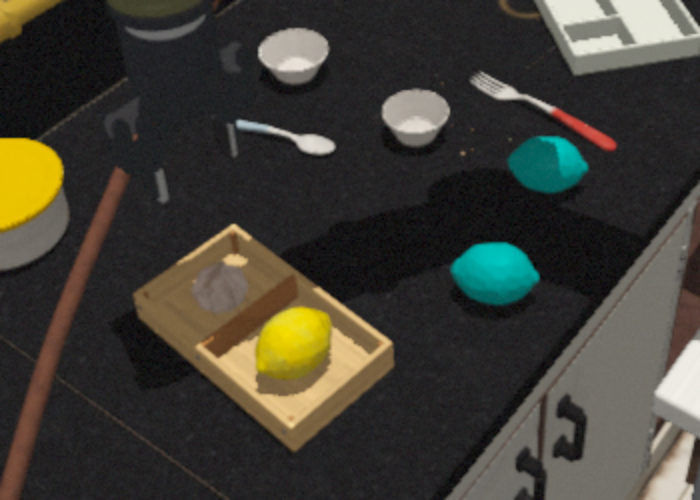

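View pics/w3.png

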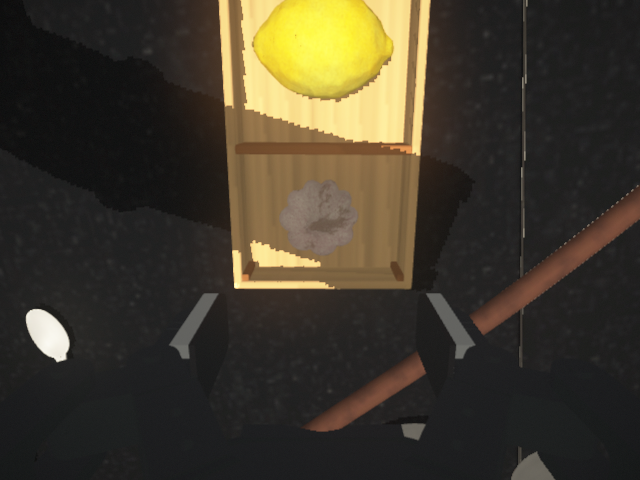

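The garlic stands in the small bay at (319,217) and the lemon is in the bigger one. Both bowls are untouched. Now the fork.

```bash
python3 g.py .43,-.107,.14,86.3
```

```text
t 13.0 tcp [0.5293 0.3079 0.1595] jaw 83.4 tilt 0.26 gap 0.0669 F [ 1.2  0.4 -0.2] q [-0.    0.72 -1.01  1.63  0.64  1.17  0.29]
.43,-.107,.14,86.3 ([0.0194, 0.0512, -0.4235], [-0.48, 0.01, -0.04])
```

Call:
jog_arm(
  steps=[
    [[0.019,0.051,-0.423],[-0.5,0,0]],
    [[0.019,0.051,-0.423],[-0.5,0,0]],
    [[0.019,0.051,-0.423],[-0.5,0,0]],
    [[0.019,0.051,-0.423],[-0.5,0,0]],
    [[0.019,0.051,-0.423],[-0.5,0,0]],
    [[0.019,0.051,-0.423],[-0.5,0,0]],
    [[0.019,0.051,-0.423],[-0.5,0,0]],
    [[0.019,0.051,-0.423],[-0.5,0,0]],
    [[0.019,0.051,-0.423],[-0.5,0,0]],
    [[0.019,0.051,-0.423],[-0.5,0,0]],
    [[0.019,0.051,-0.423],[-0.5,0,0]],
    [[0.019,0.051,-0.423],[-0.5,0,0]],
  ],
  fingers=0.5,
)

```text
clock: 14.2
eef_pos: [0.43, -0.1055, 0.1397]
orientation: [-0.483, 0.516, 0.487, 0.514]
ft_force: [0.8, -0.1, -0.2]
finger_gap: 0.0424
```

```bash
cat >> h.py <<'E'
def wcam(r):
    s=r.sense(); w=r.capture("wrist")
    T=np.eye(4);T[:3,:3]=Ro.from_quat(s["orientation"]).as_matrix();T[:3,3]=s["eef_pos"]
    M=np.linalg.inv(T@w["tool_from_camera"]); w["R"]=M[:3,:3];w["t"]=M[:3,3]; return w
E
python3 g.py .43,-.107,.003,86.3; python3 - <<'E'
from plant import r
from h import *
w=wcam(r); cv2.imwrite("pics/w4.png",w["img"][:,:,::-1]); print(pr(w,[[.43,-.107,.006]]))
np.save("w4.npy",{k:v for k,v in w.items()},allow_pickle=True)
E
```

```text
t 14.2 tcp [ 0.43   -0.1055  0.1397] jaw 86.5 tilt 0.38 gap 0.0424 F [ 0.8 -0.1 -0.2] q [ 0.97  0.57 -1.19  2.08  0.66  0.95  0.93]
.43,-.107,.003,86.3 ([0.1367, -0.001, -0.0017], [0.04, 0.01, -0.06])
[[321.60528777 221.88539996]]
```

View pics/w4.png

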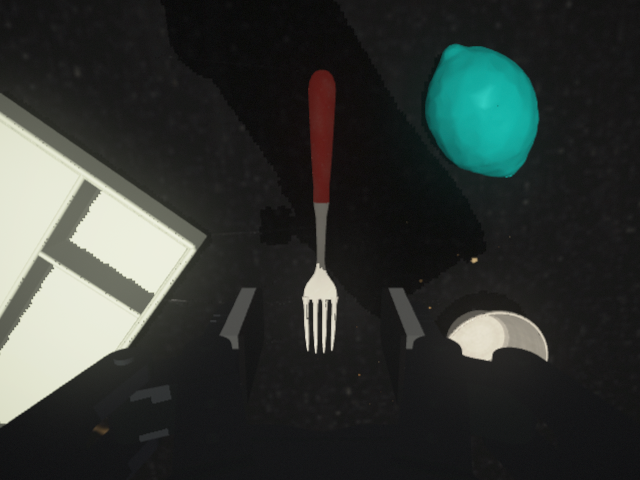

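Call:
jog_arm(
  steps=[
    [[0.04,-0.001,-0.001],[0,0,-0.06]],
    [[0.08,-0.001,-0.001],[0,0,-0.06]],
    [[0.11,-0.001,-0.001],[0,0,-0.06]],
    [[0.125,-0.001,-0.001],[0,0,-0.06]],
    [[0.133,-0.001,-0.001],[0,0,-0.06]],
    [[0.135,-0.001,-0.001],[0,0,-0.06]],
    [[0.135,-0.001,-0.001],[0,0,-0.06]],
  ],
)

```text
clock: 14.95
eef_pos: [0.4306, -0.107, 0.0054]
orientation: [-0.485, 0.515, 0.485, 0.515]
ft_force: [-0.2, 0.0, 0.0]
finger_gap: 0.0427
```

```bash
python3 g.py .43,-.107,.003,86.3
```

```text
t 14.95 tcp [ 0.4306 -0.107   0.0054] jaw 86.5 tilt 0.04 gap 0.0427 F [-0.2  0.   0. ] q [ 0.78  0.74 -0.92  2.22  1.01  0.69  0.63]
.43,-.107,.003,86.3 ([0.0024, 0.0006, -0.0], [0.04, 0.0, 0.01])
```

Call:
jog_arm(
  steps=[
    [[0.0025,0,0],[0,0,0]],
    [[0.0025,0,0],[0,0,0]],
    [[0.0025,0,0],[0,0,0]],
    [[0.0025,0,0],[0,0,0]],
    [[0.0025,0,0],[0,0,0]],
    [[0.0025,0,0],[0,0,0]],
    [[0.0025,0,0],[0,0,0]],
    [[0.0025,0,0],[0,0,0]],
  ],
  fingers=0,
  grip_force=40,
)

```text
clock: 15.75
eef_pos: [0.4307, -0.1076, 0.0031]
orientation: [-0.485, 0.515, 0.484, 0.516]
ft_force: [-0.3, -0.2, 6.5]
finger_gap: 0.0199
```

```bash
python3 g.py .43,-.107,.1,86.3
```

```text
t 15.75 tcp [ 0.4307 -0.1076  0.0031] jaw 86.4 tilt 0.08 gap 0.0199 F [-0.3 -0.2  6.5] q [ 0.78  0.75 -0.92  2.22  1.02  0.69  0.62]
.43,-.107,.1,86.3 ([-0.0969, 0.0006, 0.0006], [0.02, 0.0, 0.01])
```

Call:
jog_arm(
  steps=[
    [[0,0,0],[0,0,0]],
    [[0,0,0],[0,0,0]],
    [[0,0,0],[0,0,0]],
    [[0,0,0],[0,0,0]],
    [[0,0,0],[0,0,0]],
    [[0,0,0],[0,0,0]],
  ],
)

```text
clock: 16.35
eef_pos: [0.4307, -0.1076, 0.0031]
orientation: [-0.485, 0.515, 0.484, 0.516]
ft_force: [0.3, -0.1, 6.9]
finger_gap: 0.0196
```

```bash
python3 - <<'E'
from plant import r
from h import *
w=wcam(r); cv2.imwrite("pics/w5.png",w["img"][:,:,::-1])
E
```

```text
(no output)
```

View pics/w5.png

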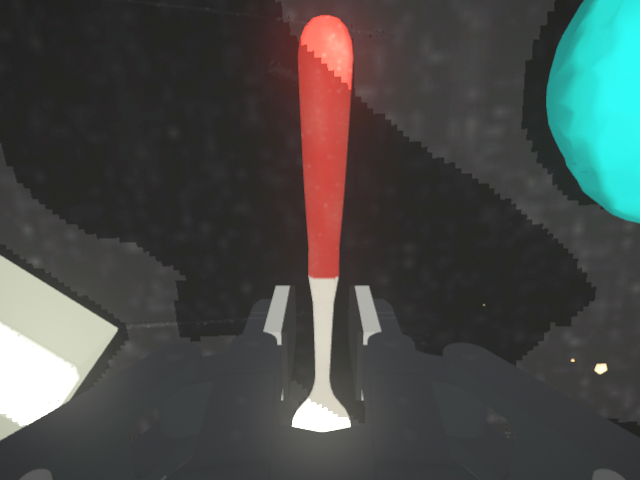

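The pads, at x 285 and 358, aren't touching the neck (310–338), so the fingertips are jammed on the worktop at a 20 mm gap. I'll raise a few mm while they close.

Call:
jog_arm(
  steps=[
    [[-0.002,0,0],[0,0,0]],
    [[-0.003,0,0],[0,0,0]],
    [[-0.003,0,0],[0,0,0]],
    [[-0.003,0,0],[0,0,0]],
    [[-0.003,0,0],[0,0,0]],
    [[-0.003,0,0],[0,0,0]],
    [[-0.003,0,0],[0,0,0]],
    [[-0.003,0,0],[0,0,0]],
  ],
)

```text
clock: 17.2
eef_pos: [0.4301, -0.1076, 0.0054]
orientation: [-0.484, 0.515, 0.484, 0.515]
ft_force: [0.1, -0.2, -0.2]
finger_gap: 0.0192
```

Call:
jog_arm(
  steps=[
    [[-0.005,0,0],[0,0,0]],
    [[-0.01,0,0],[0,0,0]],
    [[-0.02,0,0],[0,0,0]],
    [[-0.03,0,0],[0,0,0]],
    [[-0.03,0,0],[0,0,0]],
  ],
)

```text
clock: 17.7
eef_pos: [0.4308, -0.1077, 0.0367]
orientation: [-0.485, 0.515, 0.484, 0.516]
ft_force: [-0.0, -0.1, -0.7]
finger_gap: 0.0198
```

```bash
python3 - <<'E'
from plant import r
from h import *
w=wcam(r); st(r.sense()); cv2.imwrite("pics/w6.png",w["img"][:,:,::-1])
E
```

```text
t 17.75 tcp [ 0.4305 -0.1078  0.0361] jaw 86.4 tilt 0.08 gap 0.0191 F [-0.5  0.3 -0.6] q [ 0.83  0.7  -0.99  2.2   0.92  0.74  0.71]
```

View pics/w6.png

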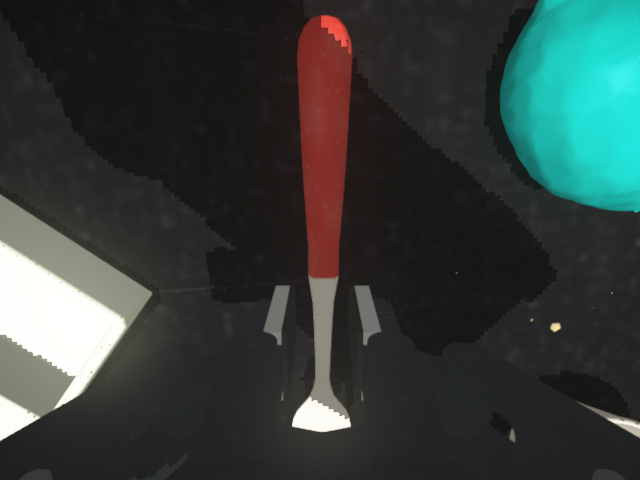

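The fork rose with the gripper: it keeps its size in the image while the worktop recedes. Now over to the tray.

```bash
python3 g.py .4463,-.3476,.10,49.3
```

```text
t 17.75 tcp [ 0.4305 -0.1078  0.0361] jaw 86.4 tilt 0.08 gap 0.0191 F [-0.5  0.3 -0.6] q [ 0.83  0.7  -0.99  2.2   0.92  0.74  0.71]
.4463,-.3476,.10,49.3 ([-0.0638, -0.0308, -0.2383], [6.19, 0.0, 0.01])
```

Call:
jog_arm(
  steps=[
    [[-0.03,0,0],[0,0,0]],
    [[-0.063,0,0],[0,0,0]],
    [[-0.063,-0.005,-0.04],[1,0,0]],
    [[-0.063,-0.01,-0.08],[2,0,0]],
    [[-0.063,-0.015,-0.12],[3,0,0]],
    [[-0.063,-0.02,-0.16],[4,0,0]],
    [[-0.063,-0.026,-0.2],[5.2,0,0]],
    [[-0.063,-0.031,-0.238],[6.2,0,0]],
    [[-0.063,-0.031,-0.238],[6.2,0,0]],
    [[-0.063,-0.031,-0.238],[6.2,0,0]],
    [[-0.063,-0.031,-0.238],[6.2,0,0]],
  ],
)

```text
clock: 18.85
eef_pos: [0.4463, -0.3456, 0.0982]
orientation: [-0.295, 0.642, 0.296, 0.642]
ft_force: [-0.2, -0.2, 0.4]
finger_gap: 0.0195
```

```bash
python3 g.py .4463,-.3476,.009,49.3; python3 - <<'E'
from plant import r
from h import *
w=wcam(r); cv2.imwrite("pics/w7.png",w["img"][:,:,::-1]); c=r.capture("top")["img"][:,:,::-1]
cv2.imwrite("pics/t2.png",cv2.resize(c[180:380,330:560],None,fx=3,fy=3))
E
```

```text
t 18.85 tcp [ 0.4463 -0.3456  0.0982] jaw 49.4 tilt 0.07 gap 0.0195 F [-0.2 -0.2  0.4] q [ 1.17  0.7  -0.92  1.83  0.67  0.96  0.82]
.4463,-.3476,.009,49.3 ([0.0892, -0.0014, -0.0016], [0.02, 0.01, -0.01])
```

View pics/w7.png

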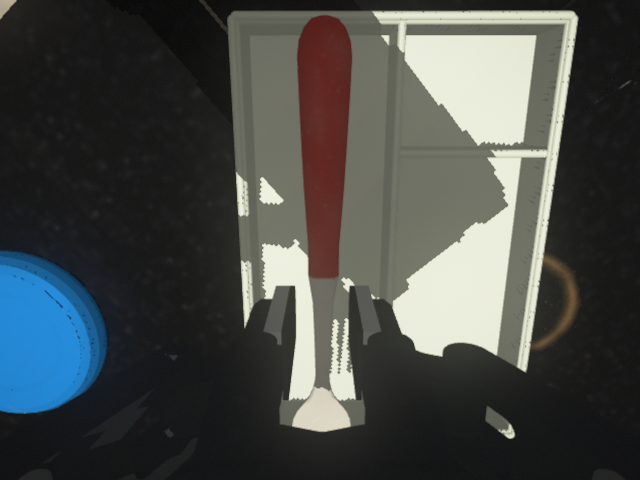

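```bash
python3 - <<'E'
from plant import r
from h import *
w=wcam(r)
p=bp(w,[[325,16]],.101)[0,:2]-[.4711,-.3188]; a=2.4307; m=np.array([[np.cos(a),np.sin(a)],[-np.sin(a),np.cos(a)]])
print("handle end tray",m@p,"tcp tray",m@(r.sense()["eef_pos"][:2]-[.4711,-.3188]))
E
```

```text
handle end tray [0.0970803  0.03640405] tcp tray [0.00096425 0.036488  ]
```

Handle end is at +97 mm in tray x, so the fork is centred in the ±110 mm compartment. Lowering it.

Call:
jog_arm(
  steps=[
    [[0.03,-0.001,-0.0015],[0,0,0]],
    [[0.055,-0.001,-0.0015],[0,0,0]],
    [[0.072,-0.001,-0.0015],[0,0,0]],
    [[0.082,-0.001,-0.0015],[0,0,0]],
    [[0.088,-0.001,-0.0015],[0,0,0]],
    [[0.0895,-0.001,-0.0015],[0,0,0]],
    [[0.0895,-0.001,-0.0015],[0,0,0]],
  ],
)

```text
clock: 19.7
eef_pos: [0.4465, -0.3489, 0.0094]
orientation: [-0.295, 0.643, 0.295, 0.643]
ft_force: [-0.5, 0.0, -0.8]
finger_gap: 0.0193
```

```bash
python3 g.py .4463,-.3476,.0075,49.3
```

```text
t 19.7 tcp [ 0.4465 -0.3489  0.0094] jaw 49.3 tilt 0.04 gap 0.0193 F [-0.5  0.  -0.8] q [ 1.11  0.81 -0.81  1.9   0.81  0.8   0.71]
.4463,-.3476,.0075,49.3 ([0.0019, 0.001, 0.0009], [-0.01, 0.0, 0.01])
```

Call:
jog_arm(
  steps=[
    [[0.0015,0.001,0.001],[0,0,0]],
    [[0.0015,0.001,0.001],[0,0,0]],
    [[0.0015,0.001,0.001],[0,0,0]],
  ],
)

```text
clock: 20.0
eef_pos: [0.4461, -0.3476, 0.0078]
orientation: [-0.295, 0.643, 0.295, 0.643]
ft_force: [0.2, -0.1, -1.2]
finger_gap: 0.0197
```

Call:
jog_arm(
  steps=[
    [[0,0,0],[0,0,0]],
    [[0,0,0],[0,0,0]],
    [[0,0,0],[0,0,0]],
    [[0,0,0],[0,0,0]],
    [[0,0,0],[0,0,0]],
  ],
  fingers=0.38,
)

```text
clock: 20.5
eef_pos: [0.446, -0.3475, 0.0074]
orientation: [-0.295, 0.643, 0.295, 0.643]
ft_force: [-0.5, 0.8, 0.4]
finger_gap: 0.0323
```

Call:
jog_arm(
  steps=[
    [[-0.015,0,0],[0,0,0]],
    [[-0.04,0,0],[0,0,0]],
    [[-0.08,0,0],[0,0,0]],
    [[-0.13,0,0],[0,0,0]],
    [[-0.13,0,0],[0,0,0]],
  ],
)

```text
clock: 21.0
eef_pos: [0.4496, -0.3478, 0.1446]
orientation: [-0.298, 0.641, 0.292, 0.645]
ft_force: [-0.2, 0.4, 0.1]
finger_gap: 0.0325
```

```bash
python3 g.py .645,.0935,.14,103; python3 - <<'E'
from plant import r
from h import *
w=wcam(r); cv2.imwrite("pics/w8.png",w["img"][:,:,::-1])
E
```

```text
t 21.0 tcp [ 0.4496 -0.3478  0.1446] jaw 49.3 tilt 0.57 gap 0.0325 F [-0.2  0.4  0.1] q [ 1.2   0.65 -0.96  1.78  0.61  1.04  0.87]
.645,.0935,.14,103 ([0.0042, 0.1397, 0.462], [-8.95, -0.02, 0.09])
```

View pics/w8.png

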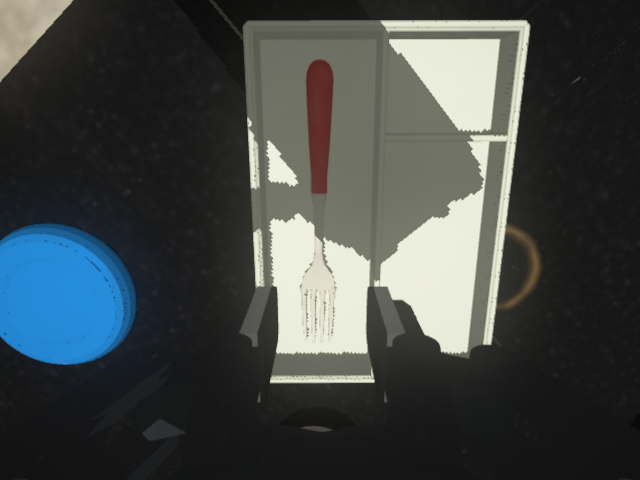

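The fork lies flat in the long compartment, from (320,62) to (318,340). The teaspoon is next.

Call:
jog_arm(
  steps=[
    [[0.004,0.14,0.462],[-8.9,0,0]],
    [[0.004,0.14,0.462],[-8.9,0,0]],
    [[0.004,0.14,0.462],[-8.9,0,0]],
    [[0.004,0.14,0.462],[-8.9,0,0]],
    [[0.004,0.14,0.462],[-8.9,0,0]],
    [[0.004,0.14,0.462],[-8.9,0,0]],
    [[0.004,0.14,0.462],[-8.9,0,0]],
    [[0.004,0.14,0.462],[-8.9,0,0]],
    [[0.004,0.14,0.462],[-8.9,0,0]],
    [[0.004,0.14,0.462],[-8.9,0,0]],
    [[0.004,0.14,0.462],[-8.9,0,0]],
    [[0.004,0.14,0.462],[-8.9,0,0]],
  ],
  fingers=0.5,
)

```text
clock: 22.25
eef_pos: [0.6408, 0.0946, 0.1329]
orientation: [-0.552, 0.442, 0.553, 0.441]
ft_force: [0.2, -0.6, 0.6]
finger_gap: 0.0426
```

```bash
python3 - <<'E'
from plant import r
from h import *
w=wcam(r); st(r.sense()); cv2.imwrite("pics/w9.png",w["img"][:,:,::-1])
print(pr(w,[.645,.0935,.006]))
c=r.capture("top")
a=bp(c,[[246.7,161.6],[261.3,225.3]],.006); print(a, np.degrees(np.arctan2(*(a[0]-a[1])[[1,0]])))
E
```

```text
t 22.3 tcp [0.6409 0.093  0.1329] jaw 102.7 tilt 0.1 gap 0.0427 F [ 0.7 -0.4 -0.6] q [ 0.37  0.83 -1.08  1.56  0.76  1.22  0.95]
[[321.33737549 229.58053735]]
[[0.71058536 0.1118085  0.006     ]
 [0.57746818 0.08173588 0.006     ]] 12.730046029772032
```

View pics/w9.png

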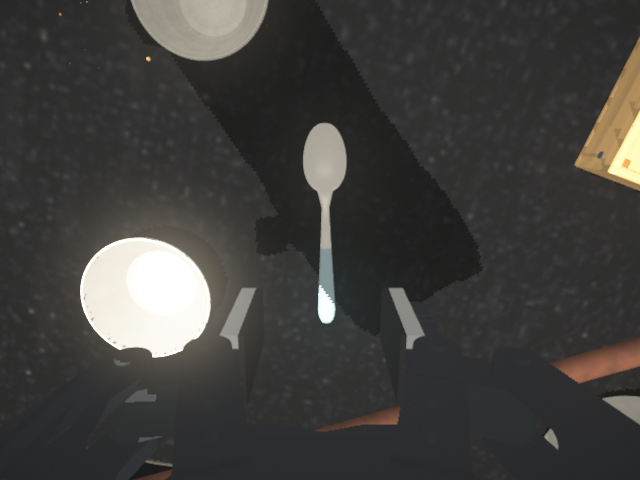

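```bash
python3 - <<'E'
from plant import r
from h import *
w=wcam(r)
a=bp(w,[[325,123],[327,323]],.006); d=a[1]-a[0]; print(a,a.mean(0),np.linalg.norm(d),np.degrees(np.arctan2(d[1],d[0])))
E
python3 g.py .6445,.0955,.0045,102.9
```

```text
[[0.57827701 0.07831961 0.006     ]
 [0.71083458 0.10961826 0.006     ]] [0.64455579 0.09396894 0.006     ] 0.1362024825349418 13.285004797942152
t 22.4 tcp [0.6412 0.0918 0.1331] jaw 102.5 tilt 0.08 gap 0.0426 F [ 0.3 -0.1 -0.4] q [ 0.38  0.83 -1.08  1.56  0.76  1.22  0.95]
.6445,.0955,.0045,102.9 ([0.1286, -0.0042, 0.003], [-0.06, -0.01, -0.01])
```

Call:
jog_arm(
  steps=[
    [[0.04,-0.004,0.003],[0,0,0]],
    [[0.075,-0.004,0.003],[0,0,0]],
    [[0.1,-0.004,0.003],[0,0,0]],
    [[0.117,-0.004,0.003],[0,0,0]],
    [[0.125,-0.004,0.003],[0,0,0]],
    [[0.127,-0.004,0.003],[0,0,0]],
    [[0.127,-0.004,0.003],[0,0,0]],
  ],
)

```text
clock: 23.1
eef_pos: [0.6452, 0.0978, 0.0074]
orientation: [0.552, -0.442, -0.552, -0.442]
ft_force: [0.1, -0.6, 1.0]
finger_gap: 0.0428
```

```bash
python3 g.py .6445,.0947,.003,102.9
```

```text
t 23.1 tcp [0.6452 0.0978 0.0074] jaw 102.6 tilt 0.07 gap 0.0428 F [ 0.1 -0.6  1. ] q [ 0.33  0.96 -0.97  1.65  0.91  1.04  0.84]
.6445,.0947,.003,102.9 ([0.0044, 0.0013, -0.0028], [-0.04, 0.0, 0.01])
```

Call:
jog_arm(
  steps=[
    [[0.0042,0.001,-0.0028],[0,0,0]],
    [[0.0042,0.001,-0.0028],[0,0,0]],
    [[0.0042,0.001,-0.0028],[0,0,0]],
  ],
)

```text
clock: 23.4
eef_pos: [0.6446, 0.0946, 0.0028]
orientation: [0.552, -0.442, -0.552, -0.442]
ft_force: [-0.4, 0.6, 0.6]
finger_gap: 0.0427
```

Call:
jog_arm(
  steps=[
    [[0,0,0],[0,0,0]],
    [[0,0,0],[0,0,0]],
    [[0,0,0],[0,0,0]],
    [[0,0,0],[0,0,0]],
    [[0,0,0],[0,0,0]],
    [[0,0,0],[0,0,0]],
    [[0,0,0],[0,0,0]],
    [[0,0,0],[0,0,0]],
    [[0,0,0],[0,0,0]],
    [[0,0,0],[0,0,0]],
  ],
  fingers=0,
  grip_force=40,
)

```text
clock: 24.4
eef_pos: [0.6445, 0.0952, 0.0029]
orientation: [0.552, -0.441, -0.552, -0.442]
ft_force: [-1.3, 0.0, 6.2]
finger_gap: 0.0192
```

Call:
jog_arm(
  steps=[
    [[-0.005,0,0],[0,0,0]],
    [[-0.015,0,0],[0,0,0]],
    [[-0.035,0,0],[0,0,0]],
    [[-0.06,0,0],[0,0,0]],
    [[-0.09,0,0],[0,0,0]],
    [[-0.09,0,0],[0,0,0]],
  ],
)

```text
clock: 25.0
eef_pos: [0.6464, 0.0965, 0.0983]
orientation: [0.553, -0.439, -0.551, -0.444]
ft_force: [-0.7, -0.2, 0.5]
finger_gap: 0.0188
```

```bash
python3 g.py .5186,-.3096,.1,49.3; python3 - <<'E'
from plant import r
from h import *
w=wcam(r); cv2.imwrite("pics/w10.png",w["img"][:,:,::-1])
E
```

```text
t 25.0 tcp [0.6464 0.0965 0.0983] jaw 102.7 tilt 0.43 gap 0.0188 F [-0.7 -0.2  0.5] q [ 0.36  0.87 -1.05  1.59  0.8   1.16  0.92]
.5186,-.3096,.1,49.3 ([-0.0038, 0.2137, -0.3682], [8.89, 0.04, 0.06])
```

View pics/w10.png

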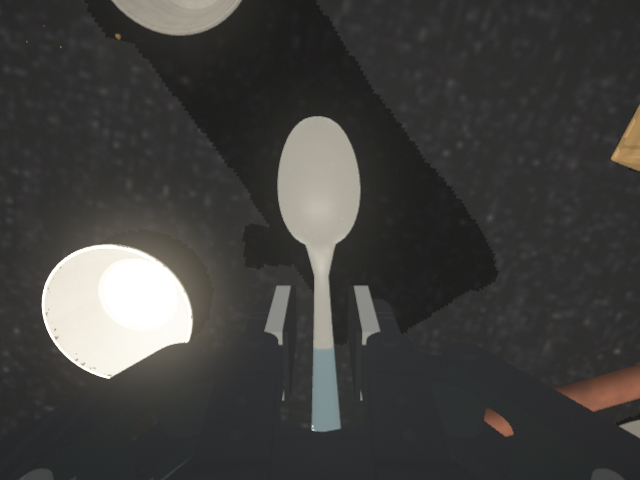

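The teaspoon is held, its bowl at (318,180). Moving it over the tray.

Call:
jog_arm(
  steps=[
    [[-0.01,0.02,-0.035],[0.8,0,0]],
    [[-0.02,0.04,-0.07],[1.7,0,0]],
    [[-0.02,0.06,-0.105],[2.6,0,0]],
    [[-0.02,0.08,-0.14],[3.5,0,0]],
    [[-0.02,0.1,-0.175],[4.4,0,0]],
    [[-0.02,0.12,-0.21],[5.3,0,0]],
    [[-0.02,0.142,-0.245],[6.2,0,0]],
    [[-0.02,0.163,-0.28],[7,0,0]],
    [[-0.01,0.19,-0.325],[8,0,0]],
    [[-0.004,0.214,-0.368],[8.9,0,0.06]],
    [[-0.004,0.214,-0.368],[8.9,0,0.06]],
    [[-0.004,0.214,-0.368],[8.9,0,0.06]],
  ],
)

```text
clock: 26.25
eef_pos: [0.5149, -0.313, 0.0957]
orientation: [-0.292, 0.645, 0.295, 0.641]
ft_force: [0.4, 1.5, -0.7]
finger_gap: 0.0188
```

```bash
python3 g.py .5186,-.3096,.009,49.3; python3 - <<'E'
from plant import r
from h import *
w=wcam(r); cv2.imwrite("pics/w11.png",w["img"][:,:,::-1])
c=r.capture("scene")["img"][:,:,::-1]; cv2.imwrite("pics/s3.png",cv2.resize(c[150:350,200:480],None,fx=2.5,fy=2.5))
E
python3 g.py .5186,-.3096,.009,49.3
```

```text
t 26.25 tcp [ 0.5149 -0.313   0.0957] jaw 49.1 tilt 0.42 gap 0.0188 F [ 0.4  1.5 -0.7] q [ 1.02  0.75 -0.89  1.72  0.67  1.01  0.74]
.5186,-.3096,.009,49.3 ([0.0867, -0.0012, 0.0053], [-0.04, -0.03, -0.06])
t 26.35 tcp [ 0.5166 -0.3097  0.0965] jaw 49.4 tilt 0.34 gap 0.0189 F [-0.3  0.4 -0.5] q [ 1.01  0.74 -0.89  1.72  0.67  1.01  0.74]
.5186,-.3096,.009,49.3 ([0.0875, -0.0019, 0.0015], [0.01, -0.01, -0.06])
```

View pics/w11.png

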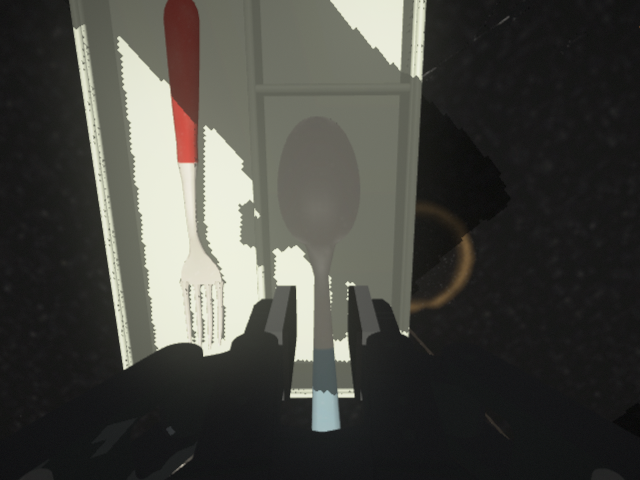

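View pics/s3.png

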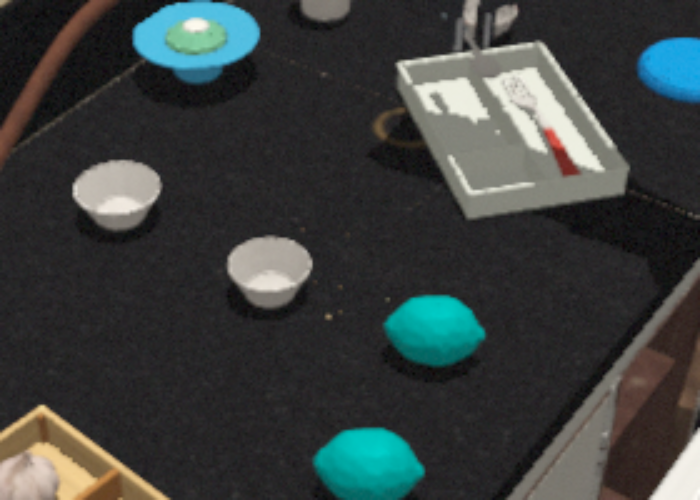

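```bash
python3 - <<'E'
from plant import r
from h import *
w=wcam(r)
a=2.4307; m=np.array([[np.cos(a),np.sin(a)],[-np.sin(a),np.cos(a)]])
for q in [(318,116),(326,430)]: print("tray",m@(bp(w,[q],.1)[0,:2]-[.4711,-.3188]))
print("tcp tray",m@(r.sense()["eef_pos"][:2]-[.4711,-.3188]))
E
```

```text
tray [ 0.03829963 -0.03451361]
tray [-0.0805277  -0.03756579]
tcp tray [-0.02850998 -0.03712611]
```

Call:
jog_arm(
  steps=[
    [[0.03,-0.002,0.001],[0,0,0]],
    [[0.055,-0.002,0.001],[0,0,0]],
    [[0.072,-0.002,0.001],[0,0,0]],
    [[0.081,-0.002,0.001],[0,0,0]],
    [[0.086,-0.002,0.001],[0,0,0]],
    [[0.088,-0.002,0.001],[0,0,0]],
    [[0.088,-0.002,0.001],[0,0,0]],
  ],
)

```text
clock: 27.1
eef_pos: [0.5183, -0.3115, 0.0088]
orientation: [-0.294, 0.644, 0.296, 0.641]
ft_force: [-0.2, 0.1, -0.7]
finger_gap: 0.0191
```

```bash
python3 g.py .5186,-.3096,.0072,49.3
```

```text
t 27.1 tcp [ 0.5183 -0.3115  0.0088] jaw 49.3 tilt 0.3 gap 0.0191 F [-0.2  0.1 -0.7] q [ 0.97  0.85 -0.8   1.79  0.79  0.87  0.65]
.5186,-.3096,.0072,49.3 ([0.0016, 0.001, 0.0017], [-0.01, -0.02, -0.05])
```

Call:
jog_arm(
  steps=[
    [[0.0015,0.001,0.0015],[0,0,0]],
    [[0.0015,0.001,0.0015],[0,0,0]],
    [[0.0015,0.001,0.0015],[0,0,0]],
  ],
)

```text
clock: 27.4
eef_pos: [0.5182, -0.3098, 0.0071]
orientation: [-0.293, 0.644, 0.296, 0.641]
ft_force: [0.7, -0.0, 0.2]
finger_gap: 0.0189
```

Call:
jog_arm(
  steps=[
    [[0,0,0],[0,0,0]],
    [[0,0,0],[0,0,0]],
    [[0,0,0],[0,0,0]],
    [[0,0,0],[0,0,0]],
    [[0,0,0],[0,0,0]],
  ],
  fingers=0.38,
)

```text
clock: 27.9
eef_pos: [0.518, -0.3098, 0.0067]
orientation: [-0.293, 0.644, 0.296, 0.641]
ft_force: [0.3, -0.2, 0.8]
finger_gap: 0.0324
```

Call:
jog_arm(
  steps=[
    [[-0.015,0,0],[0,0,0]],
    [[-0.04,0,0],[0,0,0]],
    [[-0.08,0,0],[0,0,0]],
    [[-0.13,0,0],[0,0,0]],
    [[-0.18,0,0],[0,0,0]],
    [[-0.18,0,0],[0,0,0]],
    [[-0.18,0,0],[0,0,0]],
  ],
)

```text
clock: 28.6
eef_pos: [0.5197, -0.3101, 0.1891]
orientation: [-0.294, 0.644, 0.295, 0.642]
ft_force: [0.5, -0.3, 0.2]
finger_gap: 0.0324
```

```bash
python3 g.py .3,-.6,.23,-10; python3 - <<'E'
from plant import r
from h import *
w=wcam(r); cv2.imwrite("pics/w12.png",w["img"][:,:,::-1])
cv2.imwrite("pics/s4.png",r.capture("scene")["img"][:,:,::-1])
cv2.imwrite("pics/t4.png",r.capture("top")["img"][:,:,::-1])
E
```

```text
t 28.6 tcp [ 0.5197 -0.3101  0.1891] jaw 49.3 tilt 0.18 gap 0.0324 F [ 0.5 -0.3  0.2] q [ 1.05  0.65 -0.96  1.61  0.57  1.18  0.82]
.3,-.6,.23,-10 ([-0.0402, -0.0227, -0.3631], [9.88, -0.03, -0.01])
```

View pics/w12.png

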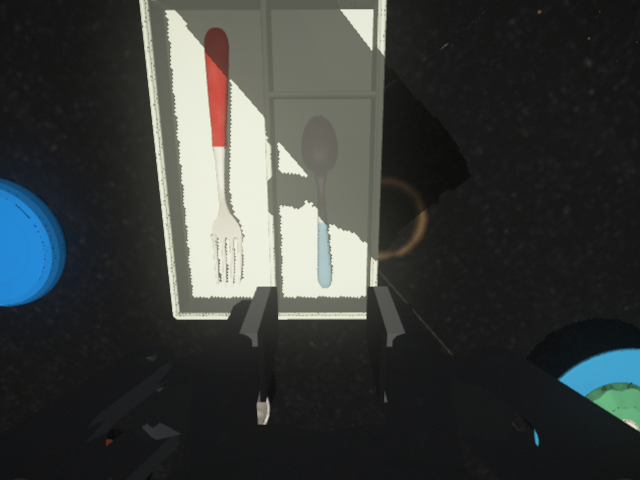

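View pics/s4.png

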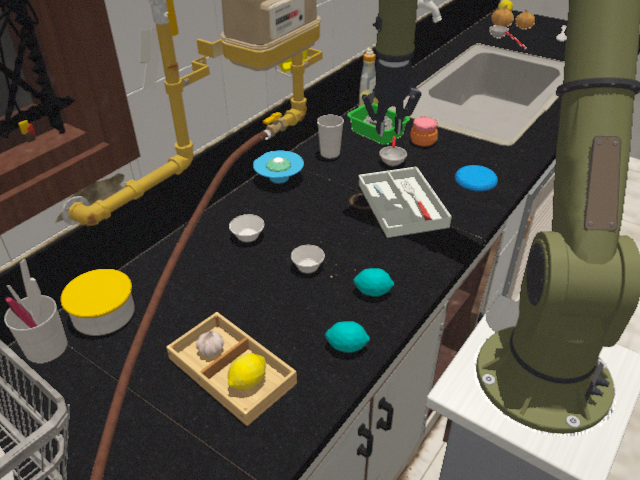

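View pics/t4.png

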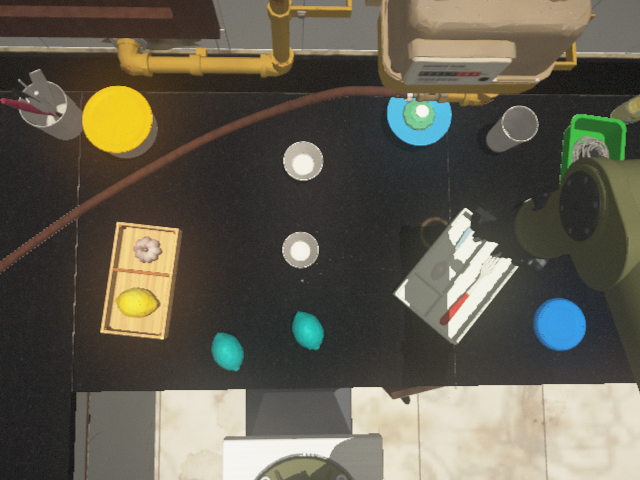

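All four are in place: lemon (137,303), garlic (148,249), fork and teaspoon in their compartments. The bowls are still at (303,160) and (300,250), and the gripper is clear at z = 0.19. Handing in.

```bash
python3 -c "
from plant import r
print(r.finish_job())"
```

```text
the job is handed in; nothing more can be done
None
```

The worktop is tidied in the order asked and handed in at about 28.8 s of the 104 s. The lemon is in the crate's bigger bay, the garlic in its smaller bay, the fork in the tray's long compartment and the teaspoon in the middle-sized one.

- **Last pictures:** The wrist, scene and top views show all four in their places, with the fork and teaspoon lying flat. Both steel bowls are at their starting pixels, the turquoise look-alikes are untouched, and the gripper was free, about 0.19 m above the worktop.
- **What disagreed:** On the fork and the teaspoon the fingers stopped at a gap of about 19 mm, wider than the handles look. I took this for a jam on the worktop when gripping the fork, but both lifted and stayed held.
- **Forces:** The highest wrist force I read was about 9 N, while gripping the lemon. I only read it at the end of each move.

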